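Draw the guide rod from its storage tube and lay it in the cradle

ROBOT

A 7-joint arm with a two-finger parallel gripper is mounted at the origin on a cart in front of the work surface, level with it; the furniture and walls round the work are solid. World frame = base frame: x ahead of the robot, y to its left, z up, the work surface at z = 0. Lengths are in mm, angles in rad, forces in N, time in s.
With the tool pointing down it reaches from about 425 to 875 mm from the base axis. Payload 8.4 kg.
Tool frame: the origin (TCP) lies at the very end of the fingers, on their centre line; the grasp point (between the pads) lies 19 mm behind it; z points along the fingers, y is the line along which they close (so a half turn about z gives the same grasp; the last joint's range is limited). The gripper opens to 85 mm and grips with 20 to 120 N. Pads are 22 mm wide; open, the fingers measure 114 mm over their backs; the gripper's body (76 mm by 85 mm) begins 54 mm behind the grasp point. The pads swing forward as they close: fully open they stand 13 mm farther back than shut.
Start: joints at [-1.213, 0.333, 0.04, 1.465, -0.013, 1.343, -0.059], TCP at [286.698, 583.325, 231.308] pointing down, gripper open.
Joint ranges: [-2.58, 2.58], [-0.38, 2.09], [-1.3, 1.39], [0.25, 2.4], [-1.5, 4.64], [0.08, 2.09], [-2.65, 2.65]. Speed limits (rad/s): [2.22, 2.22, 2.79, 2.79, 3.14, 3.14, 3.14].

INTERFACE

Orientations are given as a unit quaternion [x, y, z, w].
In Python, from rig import arm gives the robot as it stands.
- The arm moves only by the tool arm_command, never from a script. Its argument "increments" is a list of rows, each a list of 7 numbers: the shift along the world's x, y, z in mm, then the turn, a rotation vector about the world's x, y, z in degrees, then the finger opening in mm, from 0 to 85.4. In form: [[x, y, z, ax, ay, az, fingers], ...]. A call has 1 to 20 rows; each row shifts and turns the commanded pose from where the row before left it; what a row does not reach is not made up. A row lasts 1/8 s, in which the tool goes at most 62.5 mm and 10.7 degrees, less where a joint would pass 70% of its speed; a pose out of reach is approached as far as the arm can. A call with a gripper value outside its range is refused whole. The fingers move at their own pace and stop on an object; "force" is the grip in N (left out, the last holds). Time passes only in rows, so rows that do not move let the fingers close. It gives the time, the measured TCP pose, the force, the opening and the grip force at its end, in the units of the state.
- arm.state(): the state, without advancing time (a new reading comes with each control period).
- arm.read_camera(name): name is "scene" or "top"; returns the picture (400x640x3 uint8, red, green, blue); there is no depth.
- arm.camera_info(name): a dict with "camera_matrix" (3x3 intrinsics, pixels), "position" and "attitude" of the camera in the world. Camera axes: x right, y down, z forward; pixel columns grow to the right and rows downward; lengths in mm; the calibration is good to about 2 mm. A picture is of the moment at which its call begins. camera_info takes no time and is no camera call.
- arm.hand_in(): hands the job in; it is judged then, once.
The state is a dict: "t": time; "q": joint angles; "joint_velocities": joint speeds; "joint_torque": joint torques, N m; "tcp_pos": TCP position; "orientation": TCP orientation; "wrist_force": force on the tool from outside, world axes, zero at the start; "torque": the same for the moment, N m; "opening": finger opening in mm; "gripper_force": force on a finger pad.
Only numpy, scipy, OpenCV 4.12 (cv2) and the standard library are available. Lean on these libraries where they do the work, as an engineer would, in place of code of your own. Each camera call takes 0.05 s, during which the arm holds its last target. There are 200 camera calls.

TASK

A steel guide rod is stored in the horizontal tube under the grey driver unit. Draw it out through the rest yoke, changing grip along its length because the hand cannot pass the yoke, until it is clear of the tube; then lift it out of the yoke and lay it down gently, not dropped, fully seated and level in the pocket of the grey cradle, and leave it there. Do not push the loose riser block, lens box or small carton about.

Things in the scene. Friction and masses are not known exactly. Their poses are not given: they have to be found in the camera images.
- rod: loose ground steel guide rod, round, 16 mm in diameter, 180 mm long, about 0.25 kg (varies). Origin at its centre; own y axis along its length (it may roll about it). At the start it lies in the tube along the station's y axis with 45 to 59 mm of its front end showing; it slides freely and sags a little when let go.
- station: fixed rod station: steel tube under a grey driver unit, and a rest yoke. Origin on the desk under the tube's mouth; own +y = the way the rod is drawn, z up. Tube: y -145 to 0 mm, axis z = 62, bore 18.5, outside 27 mm; the rod's axis lies at z = 60.7 mm. Between mouth and yoke only a spine 40 mm wide and 8 mm high lies under the rod.
- tube_mouth (a point): centre of the tube's open end, on the tube's axis, 62 mm above the desk; axes as the station's
- unit_edge (a point): middle of the lower front edge of the driver unit, 20 mm past the mouth (y = 20) and 112 mm above the desk. The unit (100 mm wide, y -150 to 20, z 112 to 210 mm) overhangs the mouth, so a hand pointing straight down cannot take the short end that shows at first: lean it 30 to 40 degrees from vertical, away from the tube (toward +y).
- yoke (a point): middle of the yoke's slot, at the height of the tube's axis (z = 62 mm). The yoke is a dark upright plate, y 125 to 137 mm from the mouth, 70 mm wide; slot open at the top, 26 mm wide, floor at z = 49.5 mm with a lead-in ramp (from y = 111 mm), posts up to z = 72 mm. The rod slides through the slot; fingers holding it do not fit and must stop before the yoke.
- cradle: fixed cradle: base plate 230 x 64 x 8 mm with a grey nest at each end (x 54 to 104 mm either side of the centre), open between them for the fingers. Origin on the desk under its centre; own x = its long axis, z up. The nests form one pocket 188 x 20 mm, floor z = 30 mm, side walls up to 40 mm, end walls up to 43 mm.
- pocket (a point): centre of a rod seated in the cradle: on the cradle's middle, 38 mm above the desk; the rod lies along the cradle's x axis, either way round
- riser: loose black riser block, 50 x 50 x 26 mm, bystander; origin at the centre of its underside
- lens_box: loose flat white lens box, 47 x 45 x 19 mm, bystander; origin at the centre of its underside
- small_carton: loose small carton standing upright, 36 x 36 x 58 mm, bystander; origin at the centre of its underside

How it is judged (in metres and radians):
On the way, in this order (a step that is already met when the one before it is completed fails the run):
1. the rod is drawn partway, its front end through the yoke (y of rod in the frame of station above 0.05 m and x of rod in the frame of station between -0.012 and 0.012 m and z of rod in the frame of station below 0.068 m), for 0.1 s.
2. the rod is clear of the tube (y of rod in the frame of station above 0.095 m), for 0.1 s.
At the end, for the whole second after the job is handed in: The rod lies at rest, released, down in the cradle's pocket: its centre within 6 mm lengthwise, 4 mm sideways and 3 mm in height of the seated place, its axis within 0.04 rad of the cradle's long axis (x of rod in the frame of cradle between -0.006 and 0.006 m and y of rod in the frame of cradle between -0.004 and 0.004 m and z of rod in the frame of cradle between 0.035 and 0.041 m and angle between the y axis of rod and the x axis of cradle, either way round below 0.04 rad and linear speed of rod below 0.02 m/s); the robot touches nothing.
It fails at once if the rod is dropped (falls faster than 0.6 m/s, about 18 mm, with no finger on it) (linear speed of rod above 0.6 m/s and contact force between the fingers and rod below 0.05 N).
It fails at once if the riser block, lens box or small carton is moved more than 30 mm (distance of any of riser, lens_box, small_carton from where it was at the start of the episode above 0.03 m).
It also fails if it takes over 45 s, if anything falls off the work surface, if the arm or the gripper's body presses on something with over 40 N, if the wrist force passes 120 N, or if a joint passes its speed limit or range.

## Working session

There is one attempt and no reset: what is moved stays moved. The work goes in short steps, Python scripts to look and compute and a tool call to move; the robot and the scene stay as the last step left them, time stands still between calls to the robot, and variables do not carry over. Pictures are saved under pics/ and viewed, at most 10 in all, crops included, and the job is handed in when it is done.

Besides the shell and the picture viewer there is one more tool, called after ">>>" as a command line: name --pt "numbers of a row" for each row, then --argument value for the rest. arm_command: Moves the arm, as the interface text tells. Its arguments: {"type":"object","properties":{"increments":{"type":"array"},"force":{"type":"number"}},"required":["increments"]}

```bash
ls; mkdir -p pics
python3 - <<'E'
from rig import arm
import cv2
for n in("scene","top"):
    im=arm.read_camera(n); cv2.imwrite(f"pics/{n}0.png",cv2.cvtColor(im,cv2.COLOR_RGB2BGR))
    i=arm.camera_info(n); print(n,i)
print(arm.state())
E
```

```text
pics
scene {'camera_matrix': array([[445.97314471,   0.        , 327.32684534],
       [  0.        , 445.97314471, 196.74732536],
       [  0.        ,   0.        ,   1.        ]]), 'position': array([-87.57575321, 525.49908764, 462.955875  ]), 'attitude': array([-0.44267407,  0.72387344, -0.45741491,  0.2661175 ])}
top {'camera_matrix': array([[492.54576595,   0.        , 321.35148137],
       [  0.        , 492.54576595, 206.57896368],
       [  0.        ,   0.        ,   1.        ]]), 'position': array([ 253.47649722,  209.84319187, 1060.40361484]), 'attitude': array([-0.59575262,  0.78633843, -0.12788648,  0.10195954])}
{'t': 0.1, 'q': array([-1.21321589,  0.33383028,  0.03986871,  1.46617578, -0.01341824,
        1.343283  , -0.05848924]), 'joint_velocities': array([ 0.0006973 , -0.00133323,  0.00085926, -0.00262676, -0.00165128,
       -0.00163841,  0.00202744]), 'joint_torque': array([ 5.28508026e-03, -6.60016537e+01,  1.37150332e+00, -4.06470358e+01,
        1.72872370e-02,  8.93242832e-03,  4.14231874e-05]), 'tcp_pos': array([286.52520116, 582.99108263, 230.52001632]), 'orientation': array([ 2.26411991e-01,  9.74031364e-01, -7.04308880e-04, -1.24699952e-04]), 'wrist_force': array([ 0.46683421, -0.37253712, -0.60895282]), 'torque': array([-0.02772263, -0.05084928, -0.01585382]), 'gripper_force': 0.0, 'opening': 85.08304361157096}
```

View pics/scene0.png

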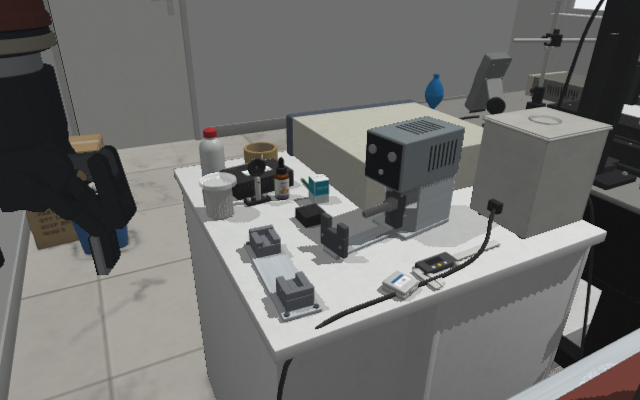

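View pics/top0.png

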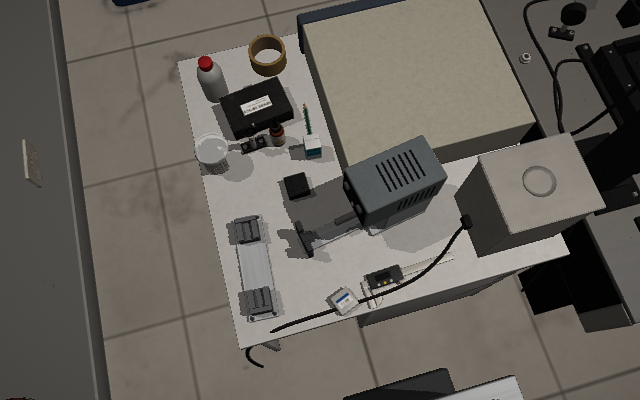

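```bash
cat > h.py <<'E'
import numpy as np, cv2
from rig import arm
from scipy.spatial.transform import Rotation as R
def cam(n):
    i=arm.camera_info(n); return np.array(i["camera_matrix"]),np.array(i["position"]),R.from_quat(i["attitude"]).as_matrix()
def ray(n,uv):
    K,p,A=cam(n); d=A@np.linalg.solve(K,[*uv,1.]); return p,d/np.linalg.norm(d)
def plane(n,uv,z):
    p,d=ray(n,uv); return p+d*(z-p[2])/d[2]
def tri(us,ut):
    (p,d),(q,e)=ray("scene",us),ray("top",ut)
    s=np.linalg.lstsq(np.c_[d,-e],q-p,rcond=None)[0]
    a,b=p+s[0]*d,q+s[1]*e; return (a+b)/2,np.linalg.norm(a-b)
def proj(n,X):
    K,p,A=cam(n); c=K@(A.T@(np.asarray(X,float)-p)); return c[:2]/c[2]
def shot(n,name,x0,y0,x1,y1,s):
    im=cv2.cvtColor(arm.read_camera(n),cv2.COLOR_RGB2BGR); c=cv2.resize(im[y0:y1,x0:x1],None,fx=s,fy=s,interpolation=cv2.INTER_CUBIC)
    cv2.imwrite(f"pics/{name}.png",c)
E
python3 - <<'E'
from h import *
for s in [(640,330)]: pass
for uv in [(300,185),(250,265),(305,240),(360,210),(180,62),(240,348),(565,250)]: print(uv,plane("top",uv,0).round())
for X in [(0,0,0),(286,583,230)]: print(X,proj("top",X),proj("scene",X))
shot("scene","s1",235,110,475,320,3.3)
shot("top","t1",225,130,455,330,3.4)
E
```

```text
(300, 185) [668. 154.   0.]
(250, 265) [516. 307.   0.]
(305, 240) [538. 177.   0.]
(360, 210) [572.  38.   0.]
(180, 62) [1074.  361.    0.]
(240, 348) [351. 367.   0.]
(565, 250) [ 361. -368.    0.]
(0, 0, 0) [467.27168483 478.17979603] [699.45473033 449.05464373]
(286, 583, 230) [ 89.03823141 421.44290443] [ 52.81986601 282.30359868]
```

View pics/s1.png

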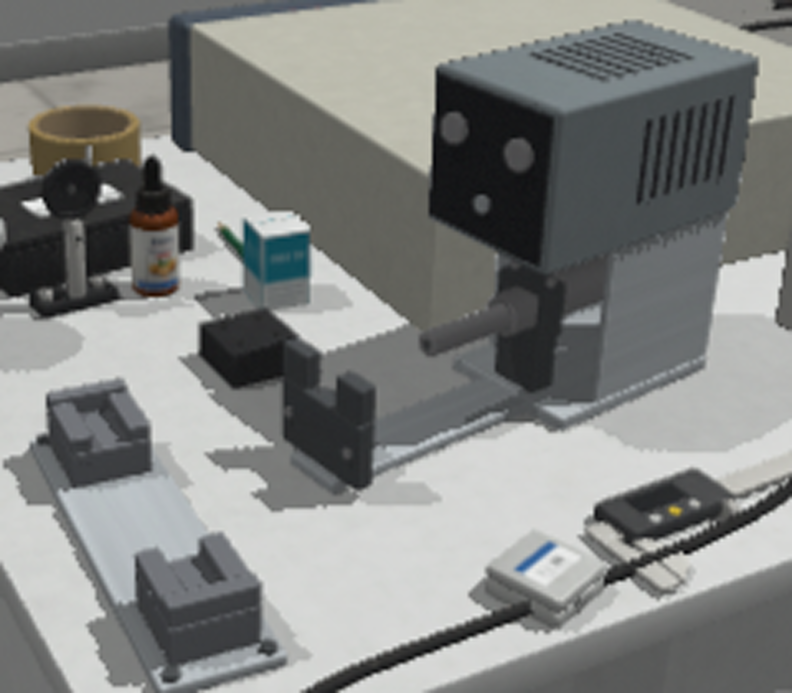

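View pics/t1.png

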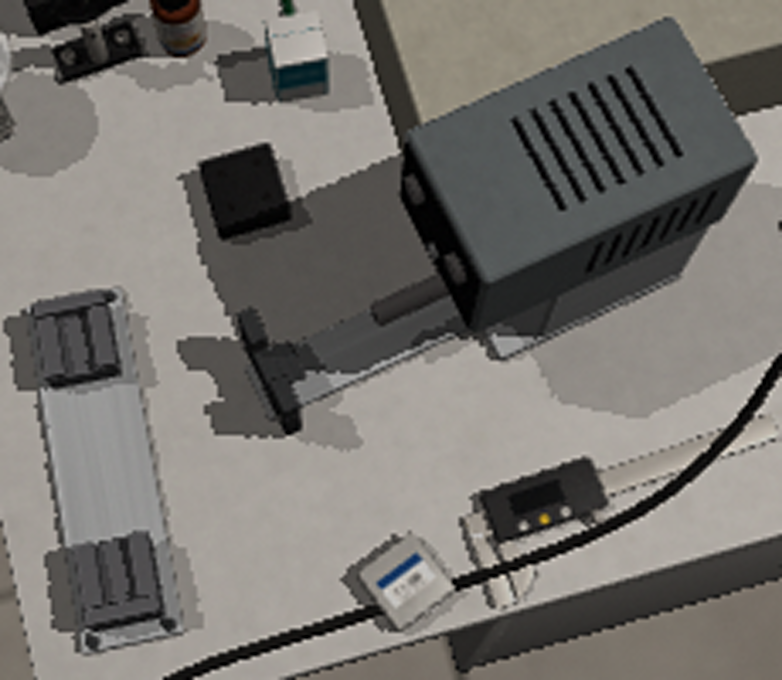

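Run:
```python
from h import *
S=lambda x,y:(235+(x+.5)/3.3-.5,110+(y+.5)/3.3-.5)
T=lambda x,y:(225+(x+.5)/3.4-.5,130+(y+.5)/3.4-.5)
pairs={"unit_top_fl(-)":((437,68),(408,132)),"unit_top_bl":((640,22),(668,17)),"unit_top_br":((757,62),(755,157)),"unit_top_fr":((555,112),(490,280)),
"unit_low_fr":((548,268),(474,326)),"rodtip":((430,347),(378,314)),"riser_top near":((240,353),(221,235)),
"cradle plate near-left":((160,690),(80,650)),"plate near-right":((285,660),(186,632)),
"nestB outer -y":((260,592),(165,612)),
"nestA far l":((47,393),(38,312)),"nestA far r":((124,380),(108,296))}
P={}
for k,(s,t) in pairs.items():
    X,e=tri(S(*s),T(*t)); P[k]=X; print(k,X.round(1),round(e,1))
# unit top at z=210 from top view
Q=np.array([plane("top",T(*c),210) for c in[(408,132),(668,17),(755,157),(490,280)]])[:,:2]
print(Q.round(1)); M=np.array([[50,20],[50,-150],[-50,-150],[-50,20]])
def fit(M,Q):
    m,q=M.mean(0),Q.mean(0);H=(M-m).T@(Q-q);a=np.arctan2(H[0,1]-H[1,0],H[0,0]+H[1,1]);Rm=np.array([[np.cos(a),-np.sin(a)],[np.sin(a),np.cos(a)]])
    t=q-Rm@m;return a,t,(M@Rm.T+t-Q)
for sg in(1,-1):
    a,t,r=fit(M*[sg,1],Q);print("station",sg,np.degrees(a),t,r.round(1).tolist())
C=[plane("top",T(*c),8) for c in[(80,650),(186,632),(125,288)]]
print(np.round(C,1)); print("rod pts",plane("top",T(378,314),60.7).round(1),plane("top",T(440,286),60.7).round(1))
```

```text
unit_top_fl(-) [596.5  74.6 205.6] 1.7
unit_top_bl [620.8 -88.8 207.8] 8.5
unit_top_br [ 529.6 -105.4  205.2] 3.5
unit_top_fr [502.7  58.3 206.2] 1.9
unit_low_fr [502.3  57.  115.3] 5.0
rodtip [542.5 104.   56.7] 2.8
riser_top near [630.4 184.6  28.6] 3.2
cradle plate near-left [398.9 335.6   4.7] 3.9
plate near-right [393.4 272.1   1.5] 0.9
nestB outer -y [404.  279.7  36.3] 1.7
nestA far l [607.4 312.3  44.2] 2.2
nestA far r [606.5 266.9  41.8] 1.8
[[ 595.2   76. ]
 [ 622.7  -84.9]
 [ 529.2 -102.3]
 [ 501.    58.2]]
station 1 10.033058240449515 [550.71430372  50.75220302] [[1.3, 3.2], [3.4, -3.3], [-1.6, -3.3], [-3.0, 3.5]]
station -1 9.420036284742459 [551.39975489  50.86969624] [[-96.4, -13.6], [-96.1, -20.4], [96.0, 13.4], [96.4, 20.5]]
[[399.4 336.9   8. ]
 [392.3 271.3   8. ]
 [620.1 255.9   8. ]]
rod pts [542.2 105.5  60.7] [549.2  63.   60.7]
```

```bash
cat >> h.py <<'E'
YAW=np.radians(9.8); XS=np.array([np.cos(YAW),np.sin(YAW),0]); YS=np.array([-np.sin(YAW),np.cos(YAW),0]); O=np.array([550.7,50.8,0]); Z=np.array([0,0,1.])
def pose(xs,ys,z,lean=0,depth=17):
    l=np.radians(lean); zt=-np.sin(l)*YS-np.cos(l)*Z; A=np.c_[np.cross(XS,zt),XS,zt]
    return O+xs*XS+ys*YS+z*Z+depth*zt,R.from_matrix(A)
def delta(p,r):
    s=arm.state(); d=(r*R.from_quat(s["orientation"]).inv()).as_rotvec(degrees=True)
    print("t",round(s["t"],2),"tcp",s["tcp_pos"].round(1),"dpos",(p-s["tcp_pos"]).round(1),"drot",d.round(1),"q",s["q"].round(2),"open",round(s["opening"],1),"F",s["wrist_force"].round(1))
E
python3 - <<'E'
from h import *
delta(*pose(0,42,60.7,35,-63)); print(pose(0,42,60.7,35)[0]-pose(0,42,60.7,35,-63)[0])
E
```

```text
t 0.2 tcp [286.6 583.1 230.8] dpos [ 250.8 -455.3 -118.5] drot [-29.  -21.8 -52.3] q [-1.21  0.33  0.04  1.47 -0.01  1.34 -0.06] open 85.2 F [-0.   0.2  0.4]
[  7.81025264 -45.21654006 -65.53216354]
```

>>> arm_command --pt "18 -32.5 -6 -2.1 -1.55 -3.75 50" --pt "18 -32.5 -6 -2.1 -1.55 -3.75 50" --pt "18 -32.5 -6 -2.1 -1.55 -3.75 50" --pt "18 -32.5 -6 -2.1 -1.55 -3.75 50" --pt "18 -32.5 -6 -2.1 -1.55 -3.75 50" --pt "18 -32.5 -6 -2.1 -1.55 -3.75 50" --pt "18 -32.5 -6 -2.1 -1.55 -3.75 50" --pt "18 -32.5 -6 -2.1 -1.55 -3.75 50" --pt "18 -32.5 -6 -2.1 -1.55 -3.75 50" --pt "18 -32.5 -6 -2.1 -1.55 -3.75 50" --pt "18 -32.5 -6 -2.1 -1.55 -3.75 50" --pt "18 -32.5 -6 -2.1 -1.55 -3.75 50" --pt "18 -32.5 -6 -2.1 -1.55 -3.75 50" --pt "18 -32.5 -6 -2.1 -1.55 -3.75 50" --force 40

```text
t: 1.95
tcp_pos: [539.9, 126.2, 146.9]
orientation: [0.617, 0.726, -0.197, 0.231]
wrist_force: [-0.3, 0.5, -0.7]
opening: 50.1
gripper_force: 0.0
```

Run:
```python
from h import *
delta(*pose(0,42,60.7,35,-63))
shot("scene","s2",235,110,475,320,3.3)
```

```text
t 1.95 tcp [539.9 126.2 146.9] dpos [ -2.5   1.6 -34.6] drot [ 0.4 -0.   0.5] q [-1.    0.39  0.42  1.76  0.42  1.32 -0.59] open 50.1 F [-0.3  0.5 -0.7]
```

View pics/s2.png

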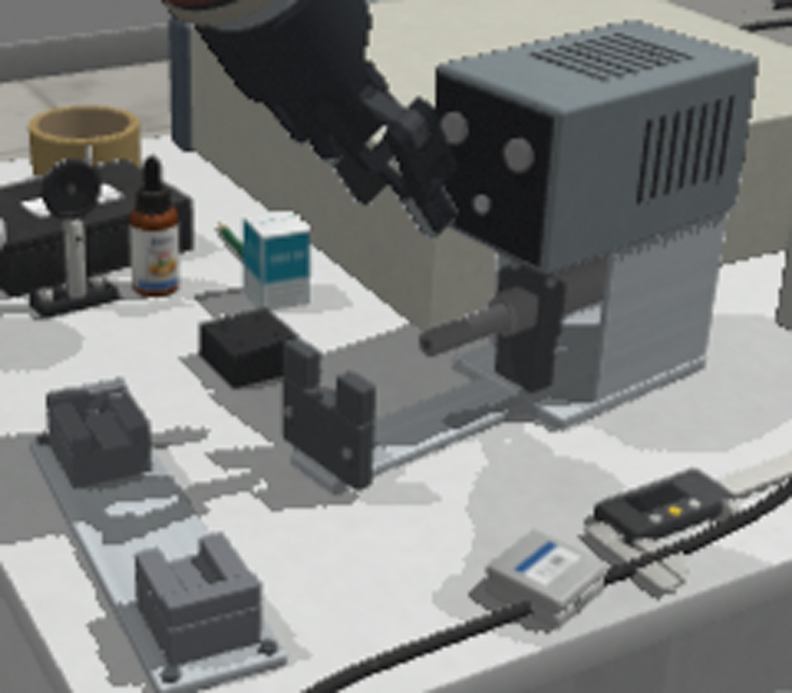

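>>> arm_command --pt "-1.2 0.8 -17 0 0 0 50" --pt "-1.2 0.8 -17 0 0 0 50" --pt "1.6 -9 -13 0 0 0 50" --pt "1.6 -9 -13 0 0 0 50" --pt "1.6 -9 -13 0 0 0 50" --pt "1.6 -9 -13 0 0 0 50" --pt "1.6 -9 -13 0 0 0 50" --pt "0 0 0 0 0 0 50"

```text
t: 3.0
tcp_pos: [543.8, 83.5, 47.4]
orientation: [0.616, 0.727, -0.198, 0.23]
wrist_force: [-0.4, 0.2, -0.4]
opening: 49.9
gripper_force: 0.0
```

Run:
```python
from h import *
delta(*pose(0,42,60.7,35))
shot("scene","s3",315,150,425,260,5)
```

```text
t 3.0 tcp [543.8  83.5  47.4] dpos [ 1.5 -0.9 -0.7] drot [ 0.3 -0.2  0.4] q [-0.94  0.49  0.42  1.87  0.42  1.1  -0.62] open 49.9 F [-0.4  0.2 -0.4]
```

View pics/s3.png

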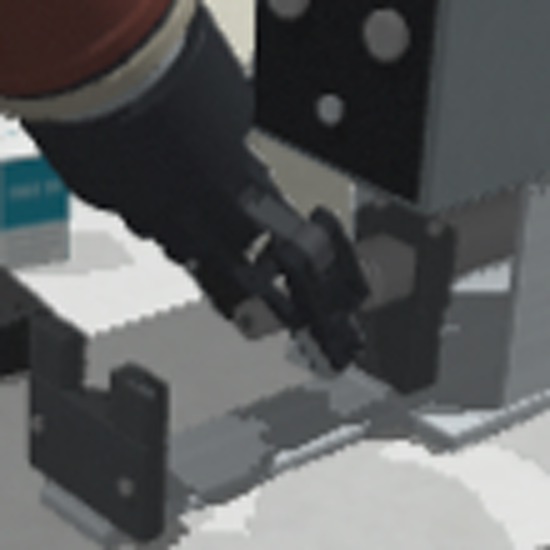

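>>> arm_command --pt "1.5 0 0 0 0 0 30" --pt "0 0 0 0 0 0 20" --pt "0 0 0 0 0 0 10" --pt "0 0 0 0 0 0 10" --pt "0 0 0 0 0 0 10" --force 30

```text
t: 3.68
tcp_pos: [546.0, 85.4, 48.5]
orientation: [0.615, 0.728, -0.196, 0.23]
wrist_force: [-0.7, 2.5, 2.5]
opening: 15.0
gripper_force: 30.6
```

>>> arm_command --pt "-1.2 7 0 0 0 0 10" --pt "-1.7 9.9 0 0 0 0 10" --pt "-1.7 9.9 0 0 0 0 10" --pt "-1.7 9.9 0 0 0 0 10" --pt "-1.7 9.9 0 0 0 0 10" --pt "0 0 0 0 0 0 10"

```text
t: 4.42
tcp_pos: [537.6, 133.7, 48.0]
orientation: [0.615, 0.729, -0.196, 0.23]
wrist_force: [-0.7, 2.6, 0.2]
opening: 14.7
gripper_force: 30.4
```

Run:
```python
from h import *
delta(*pose(0,90,60.7,35)); s=arm.state(); print((s["tcp_pos"]-O)@XS,(s["tcp_pos"]-O)@YS)
shot("scene","s4",315,150,425,260,5)
```

```text
t 4.42 tcp [537.6 133.7  48. ] dpos [-0.5 -3.8 -1.2] drot [ 0.2 -0.1  0.2] q [-0.98  0.52  0.4   1.82  0.39  1.15 -0.66] open 14.7 F [-0.7  2.6  0.2]
1.1823231287293516 83.87977788995903
```

View pics/s4.png

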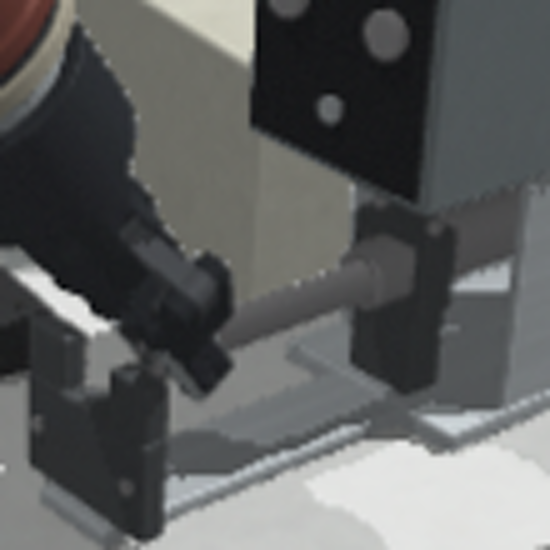

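>>> arm_command --pt "0 0 0 0 0 0 34" --pt "0 0 0 0 0 0 34" --pt "0 0 0 0 0 0 34" --pt "1.7 -9.9 0 0 0 0 34" --pt "2.1 -12.3 0 0 0 0 34" --pt "2.1 -12.3 0 0 0 0 34" --pt "1.7 -9.9 0 0 0 0 34" --pt "0.9 -5 0 0 0 0 34" --pt "0 0 0 0 0 0 20" --pt "0 0 0 0 0 0 10" --pt "0 0 0 0 0 0 10" --pt "0 0 0 0 0 0 10" --pt "0 0 0 0 0 0 10"

```text
t: 6.1
tcp_pos: [546.3, 82.3, 48.3]
orientation: [0.615, 0.728, -0.196, 0.23]
wrist_force: [0.3, -0.2, 1.5]
opening: 14.7
gripper_force: 30.4
```

>>> arm_command --pt "-1.2 7 0 0 0 0 10" --pt "-1.7 9.9 0 0 0 0 10" --pt "-1.7 9.9 0 0 0 0 10" --pt "-1.7 9.9 0 0 0 0 10" --pt "-1.7 9.9 0 0 0 0 10" --pt "-0.7 4 0 0 0 0 10" --pt "0 0 0 0 0 0 10"

```text
t: 6.98
tcp_pos: [537.5, 133.7, 48.1]
orientation: [0.615, 0.728, -0.196, 0.23]
wrist_force: [-0.1, 0.6, -2.3]
opening: 14.9
gripper_force: 32.3
```

Run:
```python
from h import *
shot("scene","s5",265,150,425,260,5)
```

```text
(no output)
```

View pics/s5.png

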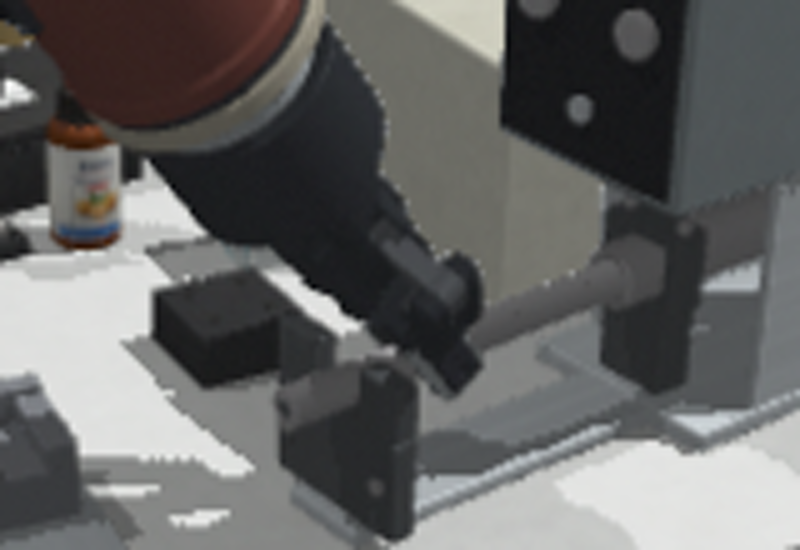

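Run:
```python
from h import *
delta(*pose(1.2,74,60.7,12))
```

```text
t 7.03 tcp [537.5 133.2  48.2] dpos [  2.4 -12.8  -4.1] drot [22.9  3.8  0.2] q [-0.98  0.52  0.4   1.82  0.39  1.15 -0.66] open 14.7 F [-0.3  0.6 -3. ]
```

>>> arm_command --pt "0 0 0 0 0 0 36" --pt "0 0 0 0 0 0 36" --pt "0 0 0 0 0 0 36" --pt "0.6 -3 -1 5.7 0.95 0 36" --pt "0.6 -3 -1 5.7 0.95 0 36" --pt "0.6 -3 -1 5.7 0.95 0 36" --pt "0.6 -3 -1 5.7 0.95 0 36" --pt "0 0 0 0 0 0 36"

```text
t: 8.02
tcp_pos: [540.7, 117.9, 45.1]
orientation: [0.644, 0.758, -0.069, 0.08]
wrist_force: [0.3, 0.3, 0.2]
opening: 35.7
gripper_force: 0.0
```

Run:
```python
from h import *
delta(*pose(1.2,74,60.7,12))
shot("scene","s6",265,110,435,230,4.6)
```

```text
t 8.03 tcp [540.7 117.9  45.1] dpos [-0.8  2.5 -1. ] drot [ 0.1 -0.   0.5] q [-0.72  0.35  0.34  1.9   0.11  0.96 -0.3 ] open 35.7 F [0.3 0.3 0.2]
```

View pics/s6.png

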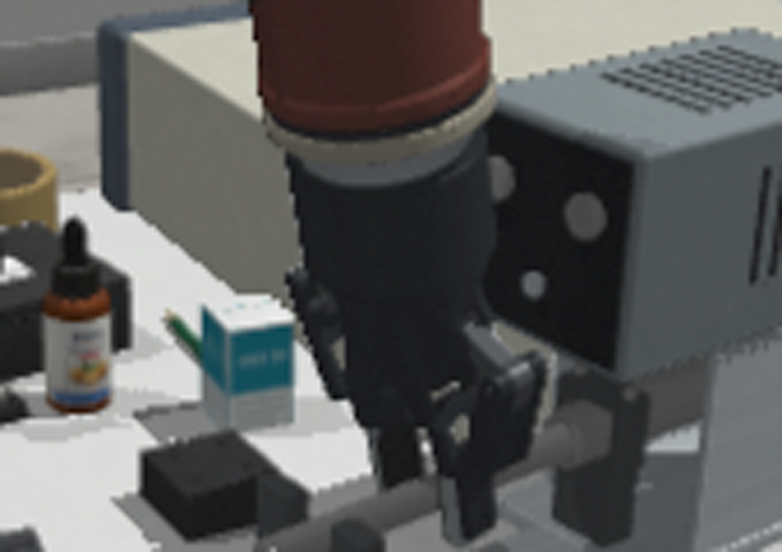

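>>> arm_command --pt "0 0 -1 0 0 0 20" --pt "0 0 0 0 0 0 10" --pt "0 0 0 0 0 0 10" --pt "0 0 0 0 0 0 10" --pt "0 0 0 0 0 0 10" --pt "-1 6 0 0 0 0 10" --pt "-1.7 9.9 0 0 0 0 10" --pt "-1.7 9.9 0 0 0 0 10" --pt "-1.4 8 0 0 0 0 10" --pt "-0.3 2 0 0 0 0 10" --pt "0 0 0 0 0 0 10" --pt "0 0 0 0 0 0 10" --force 50

```text
t: 9.57
tcp_pos: [534.5, 152.3, 43.8]
orientation: [0.643, 0.758, -0.071, 0.081]
wrist_force: [1.6, -12.9, 3.4]
opening: 14.5
gripper_force: 56.1
```

Run:
```python
from h import *
delta(*pose(1.2,108,60.7,12))
# rod front tip look: both views, save crops
im=arm.read_camera("scene"); cv2.imwrite("pics/s7.png",cv2.cvtColor(im,cv2.COLOR_RGB2BGR))
im=arm.read_camera("top"); cv2.imwrite("pics/t7.png",cv2.cvtColor(im,cv2.COLOR_RGB2BGR))
for y in (192,): 
    X=O+y*YS+[0,0,60.7]; print(proj("scene",X),proj("top",X))
```

```text
t 9.57 tcp [534.5 152.3  43.8] dpos [-0.4  1.6  0.2] drot [ 0.4 -0.1  0.4] q [-0.76  0.37  0.32  1.88  0.11  0.98 -0.36] open 14.5 F [  1.6 -12.9   3.4]
[305.5694966  234.80783453] [277.0512848  249.43474983]
```

Run:
```python
from h import *
for n,f in(("top","t7"),("scene","s7")):
    g=cv2.cvtColor(cv2.imread(f"pics/{f}.png"),cv2.COLOR_BGR2GRAY).astype(np.float32)
    for dx in(0,):
        ys=np.arange(140,220,4); uv=np.array([proj(n,O+dx*XS+y*YS+[0,0,60.7]) for y in ys],np.float32)
        v=cv2.remap(g,uv[:,:1],uv[:,1:],cv2.INTER_LINEAR)[:,0]; print(n,list(zip(ys.tolist(),v.astype(int).tolist())))
```

```text
top [(140, 33), (144, 31), (148, 30), (152, 31), (156, 30), (160, 29), (164, 28), (168, 26), (172, 25), (176, 24), (180, 23), (184, 23), (188, 22), (192, 21), (196, 21), (200, 16), (204, 55), (208, 106), (212, 83), (216, 78)]
scene [(140, 85), (144, 85), (148, 85), (152, 85), (156, 81), (160, 83), (164, 86), (168, 86), (172, 86), (176, 86), (180, 85), (184, 86), (188, 70), (192, 97), (196, 210), (200, 219), (204, 220), (208, 220), (212, 220), (216, 220)]
```

>>> arm_command --pt "0.3 -1.8 0 0 0 0 10" --pt "0 0 5 0 0 0 10" --pt "0 0 8 0 0 0 10" --pt "0 0 8 0 0 0 10" --pt "0 0 8 0 0 0 10" --pt "0 0 3 0 0 0 10" --pt "-1.4 8 0 0 0 0 10" --pt "-2.5 15 0 0 0 0 10" --pt "-2.5 15 10 0 0 0 10" --pt "-2.5 15 15 0 0 0 10" --pt "0 0 10 0 0 0 10" --pt "0 0 0 0 0 0 10"

```text
t: 11.18
tcp_pos: [526.1, 207.7, 111.6]
orientation: [0.642, 0.759, -0.068, 0.08]
wrist_force: [-1.1, -0.5, -3.6]
opening: 14.4
gripper_force: 49.0
```

```bash
cat >> h.py <<'E'
C0=np.array([509.8,296.4,0]); CY=np.radians(-4.)
def cpose(x,y,z,yaw=CY,lean=12,depth=17):
    # y axis of tool = cradle y; lean toward cradle -x
    cx=np.array([np.cos(yaw),np.sin(yaw),0]); cy=np.array([-np.sin(yaw),np.cos(yaw),0]); l=np.radians(lean)
    zt=np.sin(l)*cx-np.cos(l)*Z; A=np.c_[np.cross(cy,zt),cy,zt]
    return C0+x*cx+y*cy+z*Z+depth*zt,R.from_matrix(A)
E
python3 - <<'E'
from h import *
delta(*cpose(-6,0,110))
E
```

```text
t 11.18 tcp [526.1 207.7 111.6] dpos [-18.7  88.9 -18.2] drot [ 0.1  0.1 76.5] q [-0.83  0.31  0.3   1.79  0.12  1.14 -0.43] open 14.4 F [-1.1 -0.5 -3.6]
```

>>> arm_command --pt "-2 9.9 0 0 0 8.5 10" --pt "-2 9.9 0 0 0 8.5 10" --pt "-2 9.9 0 0 0 8.5 10" --pt "-2 9.9 0 0 0 8.5 10" --pt "-2 9.9 0 0 0 8.5 10" --pt "-2 9.9 0 0 0 8.5 10" --pt "-2 9.9 0 0 0 8.5 10" --pt "-2 9.9 0 0 0 8.5 10" --pt "-2 9.9 -8 0 0 8.5 10" --pt "0 0 -10 0 0 0 10" --pt "0 0 0 0 0 0 10" --pt "0 0 0 0 0 0 10"

```text
t: 12.68
tcp_pos: [507.5, 296.3, 92.2]
orientation: [0.035, 0.994, -0.005, 0.105]
wrist_force: [-0.2, -0.1, -3.4]
opening: 14.5
gripper_force: 48.9
```

Run:
```python
from h import *
delta(*cpose(-6,0,110))
a=cv2.cvtColor(arm.read_camera("scene"),cv2.COLOR_RGB2BGR); b=cv2.cvtColor(arm.read_camera("top"),cv2.COLOR_RGB2BGR)
cv2.imwrite("pics/s8.png",a); cv2.imwrite("pics/t8.png",b)
ca=cv2.resize(a[190:330,215:345],None,fx=3,fy=3,interpolation=cv2.INTER_CUBIC); cb=cv2.resize(b[200:340,215:300],None,fx=4.2,fy=4.2,interpolation=cv2.INTER_CUBIC)
o=np.zeros((600,800,3),np.uint8); o[:420,:390]=ca; o[:588,400:757]=cb[:,:357]; cv2.imwrite("pics/c8.png",o)
```

```text
t 12.68 tcp [507.5 296.3  92.2] dpos [-0.2  0.2  1.1] drot [0.2 0.1 0.1] q [-0.77  0.22  0.09  1.94  0.17  0.85  0.7 ] open 14.5 F [-0.2 -0.1 -3.4]
```

View pics/c8.png

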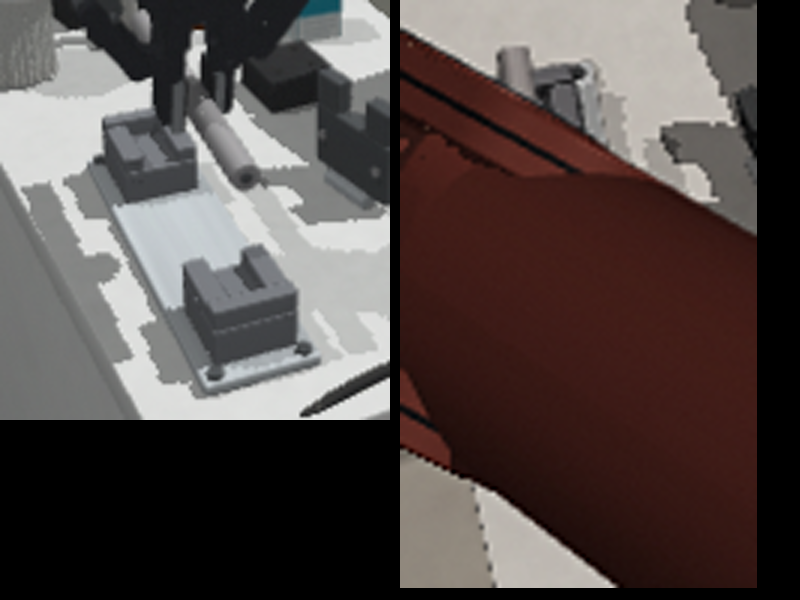

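Run:
```python
from h import *
cx=np.array([np.cos(CY),np.sin(CY),0]);cy=np.array([-np.sin(CY),np.cos(CY),0])
loc=lambda P:np.round([(P-C0)@cx,(P-C0)@cy],1)
for z in(104,108): print("front",z,loc(plane("scene",(297,249),z)))
for z in(112,116): print("rear",z,loc(plane("top",(241.7,211),z)))
g=dict(top=cv2.imread("pics/top0.png",0).astype(np.float32),scene=cv2.imread("pics/scene0.png",0).astype(np.float32))
def prof(n,pts):
    uv=np.array([proj(n,p) for p in pts],np.float32); return cv2.remap(g[n],uv[:,:1],uv[:,1:],cv2.INTER_LINEAR)[:,0].astype(int)
ys=np.arange(-32,33,2)
print(ys.tolist())
for n in g:
  for x in(75,-75): 
    print(n,x,np.mean([prof(n,[C0+(x+d)*cx+y*cy+40*Z for y in ys]) for d in(-8,-4,0,4,8)],0).astype(int).tolist())
xs=np.arange(84,122,2);print(xs.tolist())
for n in g:
  for s in(1,-1): print(n,s,"floor30",prof(n,[C0+s*x*cx+30*Z for x in xs]).tolist(),"z43",prof(n,[C0+s*x*cx+43*Z for x in xs]).tolist())
```

```text
front 104 [-88.   -3.2]
front 108 [-93.8  -1.1]
rear 112 [92.2 -1.7]
rear 116 [90.8 -2.1]
[-32, -30, -28, -26, -24, -22, -20, -18, -16, -14, -12, -10, -8, -6, -4, -2, 0, 2, 4, 6, 8, 10, 12, 14, 16, 18, 20, 22, 24, 26, 28, 30, 32]
top 75 [112, 118, 117, 119, 96, 49, 66, 76, 77, 77, 77, 75, 48, 36, 51, 74, 76, 76, 77, 72, 62, 53, 58, 76, 77, 77, 77, 78, 69, 71, 75, 73, 79]
top -75 [121, 121, 122, 110, 61, 57, 76, 77, 77, 77, 79, 56, 36, 44, 74, 77, 78, 78, 71, 61, 56, 51, 71, 78, 77, 77, 78, 75, 66, 73, 72, 79, 81]
scene 75 [209, 209, 209, 209, 207, 182, 134, 117, 115, 115, 115, 101, 69, 58, 58, 58, 61, 80, 87, 88, 86, 85, 101, 114, 116, 115, 115, 112, 83, 64, 85, 138, 187]
scene -75 [212, 212, 212, 211, 206, 150, 118, 116, 115, 115, 111, 78, 62, 80, 97, 101, 119, 133, 135, 136, 134, 127, 118, 116, 115, 115, 115, 96, 63, 89, 124, 165, 180]
[84, 86, 88, 90, 92, 94, 96, 98, 100, 102, 104, 106, 108, 110, 112, 114, 116, 118, 120]
top 1 floor30 [75, 76, 77, 77, 73, 42, 28, 47, 73, 78, 76, 74, 97, 142, 159, 157, 157, 157, 158] z43 [77, 76, 66, 42, 29, 55, 77, 77, 76, 77, 116, 151, 158, 157, 158, 158, 157, 157, 157]
top -1 floor30 [78, 77, 77, 78, 78, 79, 78, 78, 78, 52, 23, 27, 116, 118, 116, 114, 143, 79, 147] z43 [78, 78, 78, 78, 79, 83, 82, 78, 78, 78, 58, 26, 41, 105, 117, 118, 128, 132, 83]
scene 1 floor30 [115, 113, 109, 97, 78, 67, 62, 61, 61, 61, 61, 64, 69, 81, 98, 109, 115, 126, 144] z43 [62, 67, 77, 93, 112, 121, 125, 141, 163, 181, 199, 208, 208, 208, 209, 209, 208, 207, 207]
scene -1 floor30 [115, 116, 117, 111, 89, 69, 62, 62, 61, 60, 63, 83, 74, 65, 62, 62, 61, 61, 61] z43 [77, 80, 86, 70, 80, 85, 96, 109, 115, 116, 116, 111, 82, 67, 62, 61, 61, 61, 71]
```

>>> arm_command --pt "0.1 2 -10 0 0 0 10" --pt "0 0 -15 0 0 0 10" --pt "0 0 -15 0 0 0 10" --pt "0 0 -6 0 0 0 10" --pt "0 0 0 0 0 0 10" --pt "0 0 0 0 0 0 10"

```text
t: 13.52
tcp_pos: [507.7, 299.0, 46.7]
orientation: [0.034, 0.994, -0.004, 0.106]
wrist_force: [-1.0, 0.8, -3.3]
opening: 14.3
gripper_force: 48.9
```

Run:
```python
from h import *
delta(*cpose(-6,0,62))
cx=np.array([np.cos(CY),np.sin(CY),0]);cy=np.array([-np.sin(CY),np.cos(CY),0])
g={}
for n in("scene","top"):
    im=cv2.cvtColor(arm.read_camera(n),cv2.COLOR_RGB2BGR);cv2.imwrite(f"pics/{n}9.png",im);g[n]=cv2.cvtColor(im,cv2.COLOR_BGR2GRAY).astype(np.float32)
def prof(n,pts):
    uv=np.array([proj(n,p) for p in pts],np.float32); return cv2.remap(g[n],uv[:,:1],uv[:,1:],cv2.INTER_LINEAR)[:,0].astype(int)
ys=np.arange(-18,19,2);print(ys.tolist());zr=62
for n,X in(("scene",(-85,-75,-65,-55,-45,-35)),("top",(65,70,75,80,85))):
    for x in X: print(n,x,prof(n,[C0+x*cx+y*cy+zr*Z for y in ys]).tolist())
xs=np.arange(70,112,2);print(xs.tolist())
for n,s in(("scene",-1),("top",1)):
  for y in(-2,0,2,4):print(n,y,prof(n,[C0+s*x*cx+y*cy+zr*Z for x in xs]).tolist())
```

```text
t 13.53 tcp [507.7 299.   46.7] dpos [-0.4 -2.5 -1.4] drot [ 0.1  0.1 -0.1] q [-0.77  0.28  0.09  1.97  0.18  0.75  0.68] open 14.3 F [-1.   0.8 -3.3]
[-18, -16, -14, -12, -10, -8, -6, -4, -2, 0, 2, 4, 6, 8, 10, 12, 14, 16, 18]
scene -85 [223, 224, 223, 216, 194, 164, 126, 106, 99, 99, 109, 116, 104, 91, 133, 172, 175, 175, 182]
scene -75 [222, 222, 222, 219, 200, 177, 165, 161, 168, 159, 146, 127, 105, 94, 152, 202, 205, 206, 207]
scene -65 [222, 222, 223, 222, 206, 184, 166, 168, 168, 159, 146, 125, 104, 91, 156, 203, 208, 207, 207]
scene -55 [222, 223, 224, 213, 194, 176, 165, 169, 168, 158, 144, 124, 102, 88, 165, 205, 208, 209, 208]
scene -45 [223, 223, 223, 213, 193, 170, 157, 164, 162, 156, 143, 122, 98, 81, 146, 203, 209, 209, 209]
scene -35 [223, 223, 223, 204, 190, 172, 154, 148, 141, 129, 114, 94, 76, 69, 181, 192, 125, 78, 91]
top 65 [74, 72, 73, 71, 54, 42, 63, 101, 126, 139, 131, 82, 54, 58, 61, 50, 46, 45, 44]
top 70 [72, 72, 73, 76, 41, 40, 69, 110, 127, 135, 139, 133, 115, 84, 53, 48, 59, 57, 60]
top 75 [73, 72, 72, 64, 49, 42, 51, 97, 126, 136, 140, 135, 114, 84, 50
[... 449 characters left out ...]
 81, 63, 53, 54, 67, 78, 77, 76, 73, 75, 73, 73]
scene 2 [147, 146, 147, 146, 147, 147, 146, 123, 99, 82, 65, 51, 48, 55, 75, 71, 61, 55, 55, 54, 54]
scene 4 [126, 127, 127, 127, 127, 128, 128, 124, 104, 88, 77, 60, 56, 64, 76, 79, 65, 56, 54, 54, 54]
top -2 [127, 127, 126, 124, 124, 127, 127, 127, 129, 128, 127, 123, 108, 103, 148, 186, 182, 183, 183, 183, 183]
top 0 [135, 135, 136, 136, 136, 136, 137, 136, 136, 138, 139, 138, 123, 102, 175, 184, 184, 183, 183, 183, 183]
top 2 [139, 139, 139, 139, 140, 139, 140, 139, 127, 124, 140, 138, 121, 102, 174, 187, 184, 183, 183, 183, 184]
top 4 [133, 134, 134, 136, 135, 135, 134, 133, 128, 127, 137, 136, 111, 113, 163, 187, 184, 183, 183, 183, 183]
```

>>> arm_command --pt "-2.2 0.8 -4 0 0 -0.4 10" --pt "0 0 -6 0 0 0 10" --pt "0 0 -6 0 0 0 10" --pt "0 0 -3 0 0 0 10" --pt "0 0 0 0 0 0 10"

```text
t: 14.25
tcp_pos: [505.1, 299.4, 26.9]
orientation: [0.038, 0.994, -0.005, 0.105]
wrist_force: [-0.1, 0.6, -2.9]
opening: 14.3
gripper_force: 48.9
```

>>> arm_command --pt "0 0 -1.5 0 0 0 10" --pt "0 0 -1 0 0 0 10" --pt "0 0 0 0 0 0 10"

```text
t: 14.62
tcp_pos: [505.2, 299.5, 24.8]
orientation: [0.038, 0.994, -0.005, 0.105]
wrist_force: [0.3, -1.0, -2.1]
opening: 14.5
gripper_force: 49.0
```

>>> arm_command --pt "0 0 -1 0 0 0 10" --pt "0 0 0 0 0 0 10"

```text
t: 14.88
tcp_pos: [505.2, 299.5, 23.8]
orientation: [0.038, 0.994, -0.005, 0.105]
wrist_force: [-0.1, -1.1, -2.1]
opening: 14.6
gripper_force: 49.0
```

>>> arm_command --pt "0 0 -1 0 0 0 10" --pt "0 0 0 0 0 0 10"

```text
t: 15.12
tcp_pos: [505.2, 299.6, 22.8]
orientation: [0.038, 0.994, -0.005, 0.105]
wrist_force: [-0.5, -2.8, -2.0]
opening: 14.4
gripper_force: 49.1
```

>>> arm_command --pt "0 0 -1 0 0 0 10" --pt "0 0 0 0 0 0 10"

```text
t: 15.38
tcp_pos: [505.3, 299.6, 22.1]
orientation: [0.038, 0.994, -0.005, 0.105]
wrist_force: [-2.3, -2.5, 2.1]
opening: 14.6
gripper_force: 49.7
```

>>> arm_command --pt "0 -0.7 0 0 0 0 10" --pt "0 0 -1 0 0 0 10" --pt "0 0 0 0 0 0 10"

```text
t: 15.75
tcp_pos: [505.4, 299.6, 22.0]
orientation: [0.037, 0.994, -0.005, 0.106]
wrist_force: [-7.0, -2.1, 11.9]
opening: 14.4
gripper_force: 50.9
```

>>> arm_command --pt "0 0 0.7 0 0 0 10" --pt "0 0 0 0 0 0 18" --pt "0 0 0 0 0 0 20" --pt "0 0 0 0 0 0 30" --pt "0 0 0 0 0 0 40" --pt "0 0 0 0 0 0 40" --pt "0 0 0 0 0 0 40" --force 20

```text
t: 16.62
tcp_pos: [505.2, 298.9, 21.5]
orientation: [0.038, 0.994, -0.005, 0.105]
wrist_force: [-0.6, -0.1, -0.6]
opening: 40.3
gripper_force: 0.0
```

>>> arm_command --pt "-1.5 0 7 0 0 0 40" --pt "-2.5 0 12 0 0 0 40" --pt "-4 0 20 0 0 0 40" --pt "-6 0 30 0 0 0 40" --pt "-6 0 30 0 0 0 40" --pt "-6 0 40 0 0 0 40" --pt "-6 20 40 0 0 0 40" --pt "-20 50 20 0 0 0 40" --pt "-20 55 0 0 0 0 40" --pt "-20 55 0 0 0 0 40" --pt "-20 55 0 0 0 0 40" --pt "-20 55 0 0 0 0 40" --pt "0 0 0 0 0 0 40"

```text
t: 18.25
tcp_pos: [368.4, 593.4, 220.1]
orientation: [0.034, 0.994, -0.004, 0.104]
wrist_force: [-0.1, -0.3, -1.7]
opening: 40.2
gripper_force: 0.0
```

Run:
```python
from h import *
s=arm.state();print(s["t"],s["tcp_pos"],s["wrist_force"])
cx=np.array([np.cos(CY),np.sin(CY),0]);cy=np.array([-np.sin(CY),np.cos(CY),0])
g={}
for n in("scene","top"):
    im=cv2.cvtColor(arm.read_camera(n),cv2.COLOR_RGB2BGR);cv2.imwrite(f"pics/{n}10.png",im);g[n]=cv2.cvtColor(im,cv2.COLOR_BGR2GRAY).astype(np.float32)
def prof(n,pts):
    uv=np.array([proj(n,p) for p in pts],np.float32); return cv2.remap(g[n],uv[:,:1],uv[:,1:],cv2.INTER_LINEAR)[:,0].astype(int)
ys=np.arange(-26,27,2);print(ys.tolist())
for n in g:
    for x in(-80,-65,-40,0,40,65,80): print(n,x,prof(n,[C0+x*cx+y*cy+38*Z for y in ys]).tolist())
xs=np.arange(76,112,2);print(xs.tolist())
for n in g:
  for s in(-1,1):print(n,s,prof(n,[C0+s*x*cx+1*cy+38*Z for x in xs]).tolist())
# edges of rod (open middle span): z consistency between views
```

```text
18.25 [368.38856875 593.44662454 220.05598567] [-0.12293932 -0.28176152 -1.72793478]
[-26, -24, -22, -20, -18, -16, -14, -12, -10, -8, -6, -4, -2, 0, 2, 4, 6, 8, 10, 12, 14, 16, 18, 20, 22, 24, 26]
scene -80 [209, 173, 124, 115, 115, 115, 116, 96, 64, 76, 134, 149, 153, 146, 134, 119, 98, 85, 102, 115, 115, 115, 115, 110, 77, 58, 60]
scene -65 [210, 189, 129, 116, 115, 114, 114, 97, 66, 83, 139, 152, 153, 145, 134, 118, 97, 84, 98, 114, 115, 115, 114, 111, 81, 62, 98]
scene -40 [206, 205, 205, 206, 204, 190, 183, 183, 176, 151, 148, 152, 152, 145, 132, 115, 95, 80, 132, 183, 186, 185, 185, 184, 138, 105, 102]
scene 0 [208, 186, 173, 172, 172, 176, 173, 176, 166, 148, 148, 152, 151, 142, 128, 110, 91, 82, 134, 181, 181, 182, 182, 184, 125, 104, 104]
scene 40 [207, 207, 206, 206, 143, 84, 83, 87, 71, 89, 142, 151, 149, 140, 126, 108, 90, 77, 58, 51, 51, 51, 58, 77, 80, 67, 63]
scene 65 [206, 207, 141, 117, 116, 115, 114, 109, 86, 101, 146, 153, 149, 139, 124, 106, 89, 77, 71, 109, 115, 115, 114, 114, 100, 70, 60]
scene 80 [207, 198, 157, 122, 115, 115, 114, 111, 84, 108, 148, 154, 150,
[... 687 characters left out ...]
3, 72, 147]
top 65 [120, 96, 68, 69, 78, 78, 78, 79, 83, 32, 49, 87, 109, 115, 117, 109, 90, 64, 33, 32, 76, 79, 79, 79, 79, 66, 68]
top 80 [120, 84, 46, 58, 76, 77, 77, 78, 74, 37, 44, 91, 111, 116, 118, 108, 89, 61, 31, 29, 75, 79, 78, 78, 79, 65, 68]
[76, 78, 80, 82, 84, 86, 88, 90, 92, 94, 96, 98, 100, 102, 104, 106, 108, 110]
scene -1 [141, 141, 140, 141, 124, 94, 79, 78, 94, 111, 114, 115, 102, 78, 62, 62, 61, 60]
scene 1 [132, 131, 131, 132, 131, 130, 131, 131, 129, 127, 119, 110, 110, 114, 119, 129, 156, 191]
top -1 [110, 109, 110, 110, 109, 110, 114, 66, 36, 78, 81, 78, 79, 78, 45, 22, 68, 110]
top 1 [117, 117, 117, 118, 118, 118, 120, 114, 38, 27, 62, 79, 78, 76, 84, 124, 156, 159]
```

```bash
python3 -c "
from rig import arm
print(arm.hand_in())"
```

```text
the job is handed in; nothing more can be done
None
```

I drew the rod out through the yoke and laid it in the cradle pocket. Both cameras show it lying level and between the side walls in both nests. I handed the job in at about 18 s with the arm clear; the hand-in returned no verdict.

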